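# Lock the loose shaft collar on its flat

### The job

The shaft collar on the bench drive has worked loose. Slide it along the shaft until it sits flush against the bearing at the flange end. Then turn it, feeling for the place where the sprung nose of its locking screw drops squarely onto the flat milled in the shaft, and only there screw the star knob in clockwise until it is firmly tight: never bear down with the screw on the round of the shaft or the edge of the flat, do not force it far beyond tight, and leave the things lying around where they are.

Things in the scene. Friction and masses are not known exactly. Their poses are not given: they have to be found in the camera images.
- stand: Fixed stand of a rotary drive, 120 x 284 x 265 mm: base plate, two tall risers with grey bearing blocks (76 mm wide, tops 258 mm up), between them a bare horizontal steel shaft, 44 mm thick, axis 220 mm above the table, clamped so it cannot turn. Origin: under the plate's middle, on the table. y: along the shaft, away from the robot, to the flange end; x: to the robot's right; z up
- bearing_face (a point): Point on the shaft axis in the steel face of the bearing at the flange end (68 mm along the stand's y), which the collar must sit against; axes as the stand's. The other bearing's face is 136 mm nearer the robot. Only where the seated collar covers it, the shaft has a flat milled along it, 21 mm long, 19 mm wide, 2.2 mm deep
- collar_mid (a point): Centre of the collar, on the shaft axis: a dark steel ring on the shaft, 70 mm in diameter, 24 mm wide, with one locking screw standing out of it radially. y is along the shaft as the stand's, z out along the screw. A boss round the screw ends 40 mm from the axis, then comes the bare 12 mm stud. The collar slides along the shaft against about 6 N
- knob_grip (a point): Centre of the black star knob on the locking screw: 25 mm in diameter, 12 mm thick, 67 mm from the shaft axis at the start, 21 mm of bare stud under it; z points out along the screw. Inside the collar the screw ends in a blunt sprung nose, 16 mm across, that presses on the shaft with about 35 N. A bellows hose crosses 0.55 to 0.65 m above the table, nearer the robot than the stand
- collar (a joint): How far the collar is slid along the shaft towards the flange end, m: 0 midway between the blocks, 0.056 flush against the bearing (hard stop); at the start -0.005 to 0.030
- collar_turn (a joint): Turn of the collar, rad: 0 = screw upright, + = leaning to the robot's left; 0.92 to 1.0 at the start. The flat faces -0.15 to +0.45 (not reported). Drag at the knob when swinging it down to 0, tool in line with the screw: 4 to 6 N on the round, eases over the last 0.4 rad to 0 to 1 N just before square, up by 5 N within 0.1 rad past it. It stays where left; square means within 0.07 rad
- screw_turn (a joint): Turn of the screw, rad: 0 at the start, + clockwise seen from outside, inwards 1.59 mm per rad; the thread drags (0.2 N m) and holds where left. On the flat it runs 2.3 rad until the nose is solid, then the torque climbs; firmly tight is 2.8 to 3.4 rad (about 0.1 N m above the running torque), end of thread 4. Off the flat the nose bears hard from 0.8 rad on: do not turn so far there
- grease_tube: Tube of grease, 37 x 116 x 26 mm, lying on the table; not to be moved. Origin: centre of its underside
- hex_key: L-shaped hex key, 24 x 78 x 6 mm, lying on the table; not to be moved. Origin: centre of its underside
- tin: Flat tin, 61 x 86 x 22 mm, on the table; not to be moved. Origin: centre of its underside
- spare_knob: Spare black star knob, 25 x 25 x 16 mm, loose on the table (not the one on the screw); not to be moved. Origin: centre of its underside

How it is judged:
By the outcome, as a careful person would: the job done as asked, in the order asked, and still so for the second after the job is handed in, with the robot touching nothing.
It also fails if it takes over 72 s, if anything falls off the work surface, if the arm or the gripper's body presses on something with over 40 N, if the wrist force passes 120 N, or if a joint passes its speed limit or range.

### The arm

A 6-joint arm with a two-finger parallel gripper is mounted at the origin on a cart in front of the work surface, level with it; the furniture and walls round the work are solid. World frame = base frame: x ahead of the robot, y to its left, z up, the work surface at z = 0. Lengths are in m, angles in rad, forces in N, time in s.
With the tool pointing down it reaches from about 0.375 to 0.975 m from the base axis. Payload 3.8 kg.
Tool frame: the origin (TCP) lies midway between the tips of the shut fingers; the grasp point (between the pads) lies 19 mm behind it; x points along the fingers, y is the direction in which the jaws open and shut, and the axes are right-handed (so a half turn about x gives the same grasp; the last joint's range is limited). The gripper opens to 88 mm and grips with 3 to 60 N. Pads are 18 mm wide; open, the fingers measure 123 mm over their backs; the gripper's body (75 mm by 187 mm) begins 45 mm behind the grasp point.
Start: joints at [-1.241, 0.264, 1.604, -0, 1.274, -0.037], TCP at [0.242, -0.63, 0.239] pointing down, gripper open.
Joint ranges: [-2.63, 2.63], [-0.94, 2.18], [0.31, 2.57], [-1.31, 4.45], [0, 2.66], [-2.55, 2.55]. Speed limits (rad/s): [2.57, 2.57, 3.14, 3.14, 3.14, 3.14].

### API

Orientations are given as a rotation vector (axis times angle).
In Python, from cell import manip, inverse_kinematics, cams, order gives the robot as it stands. Calls block until the motion is done:
- manip.move_pose(position, orientation): joint-space move of the TCP to a pose.
- manip.move_linear(position, rate=0.15, rot=None): straight line of the TCP; rot=None keeps the orientation; rate is the mean speed in m/s.
- manip.set_joints(angles): joint-space move.
- manip.set_gripper(opening, force=None): finger opening in m; force is the grip in N (None keeps the last); returns when the fingers have stopped.
- manip.dwell(seconds).
- inverse_kinematics(position, orientation): joint angles nearest the present ones, or None.
- manip.state(): the state.
- cams.capture(name): name is "scene" or "top"; returns a dict with "image" (480x640x3 uint8, blue, green, red), "z_map" (480x640 float32, m along the optical axis (not along the pixel's ray), 0 where there is no reading), "intrinsics" (3x3 intrinsics, pixels), "k1" (the pictures are not rectified: a ray, as slopes to the right and down, at radius r is drawn at 1 + k1 r^2 times it, then the intrinsics apply), "position" and "orientation" of the camera in the world. Camera axes: x right, y down, z forward; pixel columns grow to the right and rows downward; lengths in m; the calibration is good to about 2 mm. A picture is of the moment at which its call begins.
A pose or a line that the arm cannot do raises manip.IKError and nothing moves.
- order.close_job(): hands the job in, once; it reports no verdict.
The state is a dict: "clock": time; "joint_pos": joint angles; "joint_velocities": joint speeds; "tau": joint torques, N m; "tool_pos": TCP position; "tcp_rot": TCP orientation; "contact_force": force on the tool from outside, world axes, zero at the start; "moment": the same for the moment, N m; "gripper_width": finger opening in m.
Only numpy, scipy, OpenCV 4.12 (cv2) and the standard library are available. Lean on these libraries where they do the work, as an engineer would, in place of code of your own. Each camera call takes 0.05 s, during which the arm holds its last target. There are 200 camera calls.

## Working session

There is one attempt and no reset: what is moved stays moved. The work goes in short steps, each a Python script; the robot and the scene stay as the last script left them, time stands still between calls to the robot, and variables do not carry over. Pictures are saved under pics/ and viewed, about 8 in all and at most 12, crops included, and the job is handed in when it is done.

```bash
ls; mkdir -p pics
python3 - <<'E'
from cell import manip,cams
import cv2,numpy as np
for n in("scene","top"):
    c=cams.capture(n); cv2.imwrite(f"pics/{n}0.png",c["image"]); np.savez(f"pics/{n}0.npz",**c)
    print(n,c["position"],c["orientation"],c["intrinsics"],c["k1"])
print(manip.state())
E
```

```text
pics
scene [0.74113785 0.65452282 0.91508607] [-0.65121759 -2.82400179  0.84423949] [[604.27004553   0.         321.49048931]
 [  0.         604.27004553 227.12394652]
 [  0.           0.           1.        ]] 0.03291597497501921
top [0.46997345 0.24500914 1.03803465] [-2.24257531  2.17941952 -0.09134341] [[466.11453751   0.         322.00698606]
 [  0.         466.11453751 232.21921226]
 [  0.           0.           1.        ]] -0.07615271751792235
{'clock': 0.1, 'joint_pos': array([-1.24091014e+00,  2.64628988e-01,  1.60522163e+00, -1.24605552e-05,
        1.27372583e+00, -3.68752191e-02]), 'joint_velocities': array([-0.00136131, -0.00097803, -0.00120693,  0.00073608,  0.00044396,
        0.00106013]), 'tau': array([ 6.73609684e-04, -5.03618467e+01, -3.58069682e+01,  7.30886590e-02,
        2.33575806e-02, -5.91560593e-05]), 'tool_pos': array([ 0.24185235, -0.62949454,  0.23755397]), 'tcp_rot': array([ 2.02175431,  0.37704087, -2.02237411]), 'contact_force': array([ 0.04198473, -0.96689447,  0.22949486]), 'moment': array([-0.03446631,  0.00275479, -0.00459897]), 'gripper_width': 0.08805721908694222}
```

View pics/scene0.png

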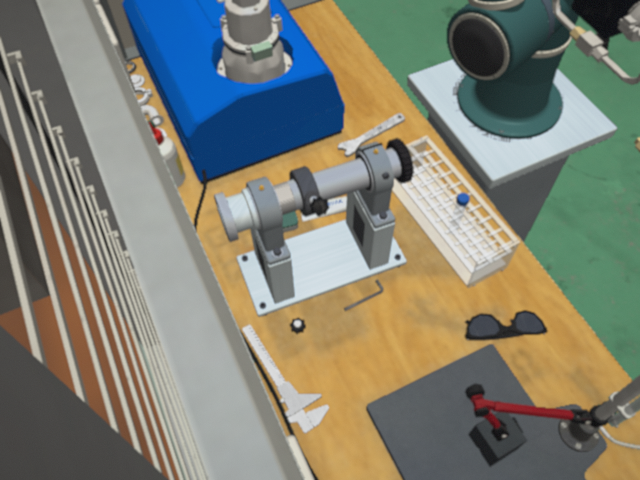

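View pics/top0.png

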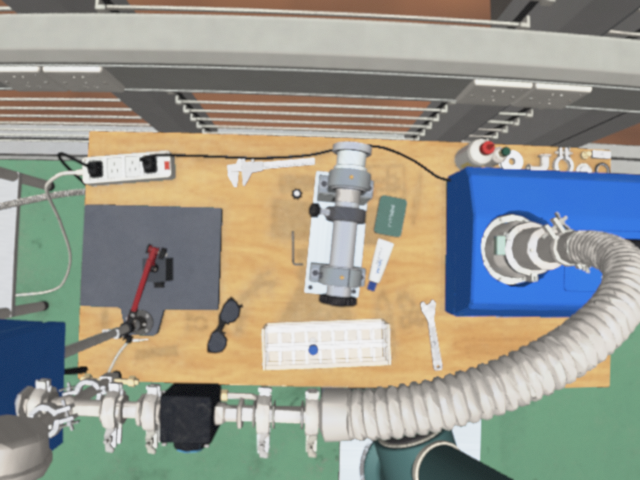

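The scene view shows the collar at about (305,188), the knob at (319,206) and the flange at (230,215). In the top view the stand plate is around (340,235), the knob at (315,210), the flange end is up (world +x), and the hose crosses the bottom right. Next I'll get 3D positions.

```bash
cat > h.py <<'E'
import numpy as np,cv2
from scipy.spatial.transform import Rotation as R
def cloud(c):
    K=np.array(c["intrinsics"]);k=float(c["k1"]);z=c["z_map"]
    v,u=np.mgrid[:z.shape[0],:z.shape[1]]
    p=np.stack([(u-K[0,2])/K[0,0],(v-K[1,2])/K[1,1]],-1); s=p.copy()
    for _ in range(6): s=p/(1+k*(s**2).sum(-1,keepdims=True))
    P=np.dstack([s*z[...,None],z])
    W=P@R.from_rotvec(c["orientation"]).as_matrix().T+c["position"]
    W[z<=0]=np.nan
    return W
E
python3 - <<'E'
from h import *
import numpy as np
for n in("top","scene"):
    c=dict(np.load(f"pics/{n}0.npz")); W=cloud(c); im=c["image"].astype(int)
    t=W[...,2]
    pts=[(265,345),(300,330),(185,350),(275,338),(213,345),(210,315),(193,297),(245,293)] if n=="top" else [(172,345),(190,258),(170,375),(188,305),(206,319),(325,298)]
    for r,cc in pts: print(n,(cc,r),np.nanmedian(W[r-1:r+2,cc-1:cc+2].reshape(-1,3),0).round(4),im[r,cc])
    # shaft: points within stand area at z>0.2
    m=(t>0.20)&(t<0.275)&(W[...,0]>0.5)&(W[...,0]<0.95)&(abs(W[...,1]-0.2)<0.25)
    Q=W[m]
    np.save(f"pics/{n}_pts.npy",np.c_[Q,im[m]])
    print(n,len(Q),Q.min(0),Q.max(0))
    # slices along x
    for x in np.arange(0.54,0.86,0.01):
        s=Q[abs(Q[:,0]-x)<0.005]
        if len(s)>3: print(f"{x:.3f} n{len(s)} zmax {np.percentile(s[:,2],97):.4f} y {s[:,1].min():.4f} {s[:,1].max():.4f} ytop {np.median(s[s[:,2]>np.percentile(s[:,2],85),1]):.4f}")
E
```

```text
top (345, 265) [0.4557 0.1791 0.2406] [211 201 197]
top (330, 300) [0.3961 0.2035 0.2481] [49 45 48]
top (350, 185) [0.5911 0.1755 0.2573] [162 154 148]
top (338, 275) [0.4389 0.1918 0.2573] [177 167 159]
top (345, 213) [0.5438 0.1824 0.2535] [105  97  96]
top (315, 210) [0.5459 0.2335 0.2678] [51 51 52]
top (297, 193) [0.6067 0.2705 0.0167] [234 234 234]
top (293, 245) [0.4925 0.276  0.0046] [112 133 150]
top 3400 [0.50001662 0.13612548 0.20042715] [0.66884189 0.24353878 0.27033272]
0.540 n319 zmax 0.2683 y 0.1447 0.2433 ytop 0.2325
0.550 n302 zmax 0.2677 y 0.1450 0.2435 ytop 0.2319
0.560 n145 zmax 0.2632 y 0.1574 0.2403 ytop 0.2313
0.570 n141 zmax 0.2421 y 0.1559 0.1981 ytop 0.1735
0.580 n132 zmax 0.2427 y 0.1562 0.1985 ytop 0.1721
0.590 n302 zmax 0.2582 y 0.1387 0.2113 ytop 0.1753
0.600 n237 zmax 0.2598 y 0.1398 0.2115 ytop 0.1756
0.610 n246 zmax 0.2603 y 0.1370 0.2119 ytop 0.1743
0.620 n178 zmax 0.2580 y 0.1383 0.2119 ytop 0.1761
0.630 n160 zmax 0.2505 y 0.1479 0.2033 ytop 0.1730
0.640 n165 zmax 0.2475 y 0.1464 0.1983 ytop 0.1722
0.650 n227 zmax 0.2522 y 0.1380 0.1984 ytop 0.1660
[... 569 characters left out ...]
x 0.2682 y 0.1450 0.2445 ytop 0.2353
0.560 n259 zmax 0.2620 y 0.1606 0.2411 ytop 0.2330
0.570 n218 zmax 0.2431 y 0.1610 0.1999 ytop 0.1739
0.580 n209 zmax 0.2430 y 0.1603 0.2001 ytop 0.1733
0.590 n259 zmax 0.2593 y 0.1416 0.2136 ytop 0.1758
0.600 n411 zmax 0.2613 y 0.1440 0.2144 ytop 0.1764
0.610 n415 zmax 0.2591 y 0.1446 0.2125 ytop 0.1752
0.620 n420 zmax 0.2580 y 0.1435 0.2117 ytop 0.1798
0.630 n300 zmax 0.2488 y 0.1518 0.2033 ytop 0.1759
0.640 n272 zmax 0.2474 y 0.1511 0.1986 ytop 0.1730
0.650 n270 zmax 0.2552 y 0.1412 0.2052 ytop 0.1686
0.660 n401 zmax 0.2558 y 0.1365 0.2065 ytop 0.1724
0.670 n97 zmax 0.2519 y 0.1644 0.2055 ytop 0.1867
0.830 n1291 zmax 0.2319 y -0.0483 0.4499 ytop 0.0307
```

Run:
```python
from h import *
from scipy.optimize import least_squares
for n in("top","scene"):
    c=dict(np.load(f"pics/{n}0.npz")); W=cloud(c)
    Q=W.reshape(-1,3); Q=Q[np.isfinite(Q[:,0])]
    Q=Q[(Q[:,2]>.2)&(Q[:,2]<.285)&(Q[:,0]>.36)&(Q[:,0]<.70)&(abs(Q[:,1]-.18)<.1)]
    S=Q[(((Q[:,0]>.47)&(Q[:,0]<.525))|((Q[:,0]>.565)&(Q[:,0]<.582)))&(Q[:,2]>.222)&(Q[:,2]<.246)]
    def f(p): # y=p0+p1*(x-.52), z=p2
        d=(S[:,1]-p[0]-p[1]*(S[:,0]-.52))/np.hypot(1,p[1]); return np.hypot(d,S[:,2]-p[2])-.022
    r=least_squares(f,[.178,0,.22],loss='soft_l1',f_scale=.001); p=r.x
    print(n,"shaft",p,len(S),np.median(abs(r.fun)))
    a=np.array([1,p[1],0])/np.hypot(1,p[1]); b=np.array([-a[1],a[0],0])
    o=np.array([.52,p[0],p[2]])
    s=(Q-o)@a; l=(Q-o)@b; h=Q[:,2]-p[2]; rr=np.hypot(l,h)
    # block: rr>.03 h>.025 and |l|<.038
    m=(h>.030)&(abs(l)<.03); hist,e=np.histogram(s[m],np.arange(-.14,.16,.002))
    print([(round(x,3),k) for x,k in zip(e,hist) if k])
    mk=(rr>.056)&(rr<.08)&(abs(s-.027)<.03)
    K=np.c_[s,l,h][mk]; th=np.arctan2(K[:,1],K[:,2]); print("knob n",len(K),"s",np.percentile(K[:,0],[1,50,99]),"th",np.percentile(th,[2,50,98]), "r",np.percentile(rr[mk],[1,50,99]))
    th=np.median(th); 
    for t in (.92,.96,1.0):
        u=np.array([0,np.sin(t),np.cos(t)]); w=np.array([0,np.cos(t),-np.sin(t)])
        print(t,np.percentile(K@u,[2,98]),np.percentile(K@w,[1,99]))
    mc=(rr>.033)&(rr<.037)&(abs(s-.027)<.03)&(h>-.02); print("collar s",np.percentile(s[mc],[2,50,98]))
```

```text
top shaft [ 0.18019579 -0.06646087  0.21908327] 992 0.0008182966798049585
[(np.float64(-0.134), np.int64(10)), (np.float64(-0.132), np.int64(18)), (np.float64(-0.13), np.int64(19)), (np.float64(-0.128), np.int64(19)), (np.float64(-0.126), np.int64(22)), (np.float64(-0.124), np.int64(18)), (np.float64(-0.122), np.int64(18)), (np.float64(-0.12), np.int64(9)), (np.float64(-0.102), np.int64(14)), (np.float64(-0.1), np.int64(31)), (np.float64(-0.098), np.int64(31)), (np.float64(-0.096), np.int64(29)), (np.float64(-0.094), np.int64(32)), (np.float64(-0.092), np.int64(31)), (np.float64(-0.09), np.int64(35)), (np.float64(-0.088), np.int64(30)), (np.float64(-0.086), np.int64(34)), (np.float64(-0.084), np.int64(35)), (np.float64(-0.082), np.int64(29)), (np.float64(-0.08), np.int64(36)), (np.float64(-0.078), np.int64(33)), (np.float64(-0.076), np.int64(32)), (np.float64(-0.074), np.int64(30)), (np.float64(-0.072), np.int64(29)), (np.float64(-0.07), np.int64(14)), (np.float64(0.01), np.int64(16)), (np.float64(0.012), np.int64(22)), (np.float64(0.014), np.int64(28)), (np.float64(0.016), np.int64(
[... 3776 characters left out ...]
64(0.102), np.int64(8)), (np.float64(0.104), np.int64(3)), (np.float64(0.106), np.int64(1)), (np.float64(0.13), np.int64(2)), (np.float64(0.132), np.int64(29)), (np.float64(0.134), np.int64(33)), (np.float64(0.136), np.int64(29)), (np.float64(0.138), np.int64(28)), (np.float64(0.14), np.int64(33)), (np.float64(0.142), np.int64(31)), (np.float64(0.144), np.int64(21))]
knob n 272 s [0.00990889 0.02207983 0.03299223] th [0.80730221 0.95160503 1.12496364] r [0.06393274 0.07321363 0.0761794 ]
0.92 [0.06446329 0.07591533] [-0.00802072  0.01588258]
0.96 [0.06420599 0.0757172 ] [-0.01073269  0.01307505]
1.0 [0.06397308 0.07554577] [-0.01358359  0.01024661]
collar s [0.01009427 0.02341682 0.0330223 ]
```

```bash
cat >> h.py <<'E'
YAW=-0.069; A=np.array([np.cos(YAW),np.sin(YAW),0]); B=np.array([-A[1],A[0],0]); Z=np.array([0,0,1.])
O=np.array([.519,.1801,.2197])   # stand middle on the shaft axis
def pose(s,th,r,roll=0.):
    """TCP pose: in line with the screw at slide s, turn th, TCP r from the axis; roll 0 = jaws tangential"""
    u=np.sin(th)*B+np.cos(th)*Z; x=-u; y=np.cross(x,A)
    M=np.c_[x,y,np.cross(x,y)]@R.from_euler('x',roll).as_matrix()
    return O+s*A+r*u, R.from_matrix(M).as_rotvec()
def fk(q,p):
    h,a1,L2,L3,e,Lt=p
    Rz=lambda t:R.from_euler('z',t); Ry=lambda t:R.from_euler('y',t)
    R1=Rz(q[0]); P=R1.apply([a1,0,h]); pts=[P]
    R2=R1*Ry(q[1]); P=P+R2.apply([0,0,L2]); pts.append(P)
    R3=R2*Ry(q[2]); P=P+R3.apply([e,0,L3]); pts.append(P)
    R5=R3*Rz(q[3])*Ry(q[4]); P=P+R5.apply([0,0,Lt]); pts.append(P)
    return np.array(pts)
E
python3 - <<'E'
from h import *
from cell import manip,inverse_kinematics as ik
from scipy.optimize import least_squares
for n in("top","scene"):
    c=dict(np.load(f"pics/{n}0.npz")); Q=cloud(c).reshape(-1,3); Q=Q[np.isfinite(Q[:,0])]
    m=(Q[:,2]>.5)&(Q[:,2]<.72)
    for y in np.arange(-.5,.75,.1):
        s=Q[m&(abs(Q[:,1]-y)<.02)]
        if len(s)>5: print(n,"hose y%.1f"%y,np.percentile(s[:,0],[2,98]).round(3),np.percentile(s[:,2],[2,98]).round(3))
    D=Q-O; s,l,h=D@A,D@B,D[:,2]; m=(s>.07)&(s<.098)&(h>-.06)&(abs(l)<.06)
    print("block r vs angle",[(round(t,1),round(float(np.percentile(np.hypot(l,h)[m&(abs(np.arctan2(l,h)-t)<.05)],95)),4)) for t in np.arange(-.3,1.6,.2) if (m&(abs(np.arctan2(l,h)-t)<.05)).sum()>3])
data=[(manip.state()["joint_pos"],manip.state()["tool_pos"])]
for th in(.96,.5,0,-.15):
  for s in(.0235,.056):
    for k in range(-4,5):
        P,r=pose(s,th,.05,k*np.pi/4); q=ik(P,r)
        if q is not None:
            data.append((q,P)); print(th,s,"roll",k*45,np.round(q,2))
f=lambda p:np.concatenate([fk(q,p)[-1]-P for q,P in data])
r=least_squares(f,[.3,0,.4,.4,0,.2]); print(r.x.round(4),abs(r.fun).max()); np.save("kin.npy",r.x)
for q,P in data[::6]: print(np.round(q[:3],2),fk(q,r.x)[1:3].round(3))
E
```

```text
top hose y-0.1 [0.439 0.79 ] [0.501 0.604]
top hose y-0.0 [0.359 0.418] [0.603 0.636]
top hose y0.1 [0.319 0.37 ] [0.606 0.634]
top hose y0.2 [0.299 0.342] [0.582 0.612]
top hose y0.3 [0.285 0.34 ] [0.526 0.601]
top hose y0.4 [0.281 0.34 ] [0.574 0.6  ]
top hose y0.5 [0.306 0.35 ] [0.531 0.67 ]
top hose y0.6 [0.385 0.386] [0.501 0.525]
block r vs angle [(np.float64(-0.3), 0.0386), (np.float64(-0.1), 0.0399), (np.float64(0.1), 0.0413), (np.float64(0.3), 0.0397), (np.float64(0.5), 0.0404), (np.float64(0.7), 0.0399), (np.float64(0.9), 0.0401), (np.float64(1.1), 0.0396), (np.float64(1.3), 0.0391)]
scene hose y0.2 [0.828 0.832] [0.513 0.521]
scene hose y0.3 [0.312 0.832] [0.513 0.537]
scene hose y0.4 [0.313 0.833] [0.515 0.594]
scene hose y0.6 [0.781 0.782] [0.665 0.719]
block r vs angle [(np.float64(-0.3), 0.0397), (np.float64(-0.1), 0.0409), (np.float64(0.1), 0.0425), (np.float64(0.3), 0.0405), (np.float64(0.5), 0.0406), (np.float64(0.7), 0.0399), (np.float64(0.9), 0.0406), (np.float64(1.1), 0.0396), (np.float64(1.3), 0.0394), (np.float64(1.5), 0.0387)]
0.96 0.0235 roll -180 [ 0.69  0.5
[... 3442 characters left out ...]
57 0.3009] 0.030481850489931017
[-1.24  0.26  1.61] [[ 0.061 -0.18   0.757]
 [ 0.216 -0.631  0.541]]
[0.69 0.5  1.53] [[0.228 0.188 0.714]
 [0.563 0.464 0.421]]
[0.66 0.54 1.47] [[0.247 0.192 0.705]
 [0.594 0.462 0.421]]
[0.54 0.25 1.65] [[0.159 0.096 0.758]
 [0.561 0.339 0.528]]
[0.54 0.25 1.65] [[0.159 0.096 0.758]
 [0.561 0.339 0.528]]
[0.52 0.3  1.59] [[0.18  0.103 0.752]
 [0.592 0.337 0.527]]
[0.27 0.05 1.79] [[0.085 0.024 0.773]
 [0.55  0.155 0.571]]
[0.26 0.11 1.73] [[0.112 0.029 0.771]
 [0.58  0.152 0.571]]
[0.17 0.01 1.84] [[0.071 0.012 0.774]
 [0.544 0.096 0.567]]
[0.16 0.07 1.77] [[0.099 0.016 0.773]
 [0.575 0.093 0.567]]
[0.16 0.07 1.77] [[0.099 0.016 0.773]
 [0.575 0.093 0.567]]
```

```bash
cat >> h.py <<'E'
from itertools import product
def fk2(q,p):
    h,a1,L2,L3,e,d5,x6,y3=p[:8]; o=p[8:14]
    q=np.asarray(q)+o
    E=lambda a,t:R.from_euler(a,t)
    R1=E('z',q[0]); P=R1.apply([a1,y3,h]); pts=[P]
    R2=R1*E('y',q[1]); P=P+R2.apply([0,0,L2]); pts.append(P)
    R3=R2*E('y',q[2]); P=P+R3.apply([e,0,0]); pts.append(P)
    P=P+R3.apply([0,0,L3]); pts.append(P)
    R5=R3*E('z',q[3])*E('y',q[4]); P=P+R5.apply([x6,0,0]); pts.append(P); P=P+R5.apply([0,0,d5]); pts.append(P)
    R6=R5*E('z',q[5])
    return np.array(pts),R6
E
python3 - <<'E'
from h import *
from cell import manip,inverse_kinematics as ik
from scipy.optimize import least_squares
rng=np.random.default_rng(0); data=[]
for i in range(80):
    th,s,l,r=rng.uniform(-.6,1),rng.uniform(-.1,.1),rng.uniform(-.2,.2),rng.uniform(.05,.2)
    P,o=pose(s,th,r,rng.uniform(-3,3)); P=P+[0,l,0]
    o=(R.from_rotvec(rng.uniform(-.5,.5,3))*R.from_rotvec(o)).as_rotvec()
    q=ik(P,o)
    if q is not None: data.append((q,P,o))
print(len(data))
f=lambda p:np.concatenate([fk2(q,np.r_[p,np.zeros(6)])[0][-1]-P for q,P,o in data])
r=least_squares(f,[.3,0.06,.47,.5,0.06,.3,.0,0]); print(r.x.round(4),abs(r.fun).max())
np.save("kin.npy",np.r_[r.x,np.zeros(6)])
rels=[(fk2(q,np.load("kin.npy"))[1].inv()*R.from_rotvec(o)).as_rotvec() for q,P,o in data[:4]]; print(np.round(rels,3))
# hose map
c=dict(np.load("pics/top0.npz")); W=cloud(c); Q=W.reshape(-1,3); Q=Q[np.isfinite(Q[:,0])]
for y in np.arange(-.6,.75,.1):
    s=Q[(abs(Q[:,1]-y)<.015)&(Q[:,2]>.3)&(Q[:,0]<.62)&(Q[:,0]>-.2)]
    if len(s)>5: print("y%.1f"%y,len(s),"x",np.percentile(s[:,0],[2,50,98]).round(3),"z",np.percentile(s[:,2],[2,50,98]).round(3))
E
```

```text
58
[ 0.2518 -0.      0.512   0.5662  0.0014  0.3403 -0.      0.0249] 1.5109996587270302e-10
[[ 1.209 -1.209  1.209]
 [ 1.209 -1.209  1.209]
 [ 1.209 -1.209  1.209]
 [ 1.209 -1.209  1.209]]
y-0.3 59 x [0.496 0.506 0.511] z [0.3   0.307 0.312]
y-0.1 1276 x [0.451 0.476 0.52 ] z [0.303 0.539 0.595]
y-0.0 2399 x [0.185 0.386 0.415] z [0.359 0.627 0.636]
y0.1 2201 x [0.137 0.345 0.368] z [0.302 0.626 0.633]
y0.2 1705 x [0.299 0.325 0.342] z [0.582 0.605 0.612]
y0.3 850 x [0.296 0.318 0.338] z [0.526 0.588 0.6  ]
y0.4 1171 x [0.28  0.317 0.34 ] z [0.574 0.592 0.601]
y0.5 1018 x [0.299 0.324 0.34 ] z [0.483 0.587 0.664]
y0.6 217 x [0.309 0.319 0.386] z [0.302 0.334 0.517]
```

```bash
cat >> h.py <<'E'
from scipy.spatial import cKDTree
KIN=np.load("kin.npy")
Qs=[]
for n in("top","scene"):
    q=cloud(dict(np.load(f"pics/{n}0.npz"))).reshape(-1,3); Qs.append(q[np.isfinite(q[:,0])])
Qs=np.concatenate(Qs); Qs=Qs[(Qs[:,0]>.22)&(Qs[:,0]<1.2)&(Qs[:,2]>-.05)&(abs(Qs[:,1])<1)]
H=cKDTree(Qs[(Qs[:,2]>.45)&(Qs[:,0]<.6)]); ALL=cKDTree(Qs[Qs[:,2]<.45])
def clear(q):
    """hose distance to upper arm+forearm centreline, (point); other things/hose distance to the tool line behind the fingers"""
    p=fk2(q,KIN)[0]; L=lambda a,b:a+np.linspace(0,1,60)[:,None]*(b-a)
    l=np.r_[L(p[0],p[1]),L(p[2],p[3])]; t=L(p[3],p[3]+.8*(p[5]-p[3]))
    d,i=H.query(l); k=d.argmin(); dt=H.query(t)[0].min(); da=ALL.query(np.r_[l,t[:30]])[0].min()
    return d[k],l[k],H.data[i[k]],dt,da
E
python3 - <<'E'
from h import *
from cell import manip,inverse_kinematics as ik
print("start",fk2(manip.state()["joint_pos"],KIN)[0].round(3).tolist())
for s,th in product((.0235,.056),(.96,.7,.45,.15,0,-.15)):
    q=ik(*pose(s,th,.05,-np.pi/2)); p=fk2(q,KIN)[0]; c=clear(q)
    print(s,th,q.round(2),"elbow",p[2].round(3),"wr",p[3].round(3),"hose %.3f"%c[0],c[1].round(3),c[2].round(3),"tool-hose %.3f other %.3f"%c[3:])
E
```

```text
start [[0.024, 0.008, 0.252], [0.067, -0.119, 0.746], [0.067, -0.118, 0.745], [0.242, -0.63, 0.578], [0.242, -0.63, 0.578], [0.242, -0.629, 0.238]]
0.0235 0.96 [ 0.69  0.5   1.53 -0.66  1.82  0.84] elbow [0.174 0.176 0.699] wr [0.564 0.497 0.444] hose 0.006 [0.327 0.301 0.599] [0.325 0.304 0.594] tool-hose 0.190 other 0.149
0.0235 0.7 [ 0.62  0.36  1.59 -0.52  1.66  0.77] elbow [0.132 0.125 0.73 ] wr [0.56  0.429 0.518] hose 0.032 [0.342 0.274 0.626] [0.326 0.28  0.599] tool-hose 0.197 other 0.160
0.0235 0.45 [ 0.52  0.23  1.66 -0.37  1.52  0.66] elbow [0.088 0.08  0.749] wr [0.554 0.348 0.571] hose 0.046 [0.341 0.225 0.653] [0.325 0.225 0.609] tool-hose 0.215 other 0.166
0.0235 0.15 [ 0.37  0.1   1.75 -0.14  1.36  0.47] elbow [0.038 0.041 0.76 ] wr [0.546 0.237 0.606] hose 0.046 [0.348 0.16  0.666] [0.339 0.145 0.624] tool-hose 0.205 other 0.174
0.0235 0 [0.27 0.05 1.79 0.   1.3  0.34] elbow [0.017 0.031 0.762] wr [0.542 0.178 0.61 ] hose 0.038 [0.356 0.126 0.664] [0.344 0.12  0.629] tool-hose 0.191 other 0.178
0.0235 -0.15 [0.17 0.01 1.84 0.15 1.26 0.2 ] elbow [0.003 0.026 0.762] w
[... 447 characters left out ...]
 0.127
0.056 0.45 [ 0.5   0.28  1.6  -0.38  1.52  0.63] elbow [0.112 0.089 0.743] wr [0.587 0.346 0.571] hose 0.052 [0.337 0.211 0.661] [0.323 0.206 0.611] tool-hose 0.247 other 0.134
0.056 0.15 [ 0.34  0.15  1.69 -0.14  1.36  0.45] elbow [0.065 0.05  0.756] wr [0.579 0.234 0.606] hose 0.051 [0.353 0.153 0.672] [0.339 0.145 0.624] tool-hose 0.237 other 0.142
0.056 0 [0.26 0.11 1.73 0.   1.3  0.33] elbow [0.047 0.038 0.759] wr [0.575 0.176 0.61 ] hose 0.044 [0.36  0.12  0.671] [0.347 0.112 0.63 ] tool-hose 0.221 other 0.146
0.056 -0.15 [0.16 0.07 1.77 0.15 1.26 0.19] elbow [0.033 0.031 0.761] wr [0.571 0.118 0.606] hose 0.030 [0.361 0.084 0.666] [0.356 0.079 0.637] tool-hose 0.196 other 0.148
```

Run:
```python
from h import *
from cell import manip,cams
manip.set_joints([-1.24,-.3,1.25,0,2.19,0.8])
manip.set_joints([0.5,-.3,1.25,0,2.19,.8])
s=manip.state(); print(s["clock"],s["contact_force"],s["tool_pos"])
for n in("scene","top"):
    c=cams.capture(n); cv2.imwrite(f"pics/{n}1.png",c["image"]); np.savez(f"pics/{n}1.npz",**c)
q=s["joint_pos"]; p=fk2(q,KIN)[0]; print(p.round(3))
# distances of cloud points round forearm line, per station
for n in("scene","top"):
    Q=cloud(dict(np.load(f"pics/{n}1.npz"))).reshape(-1,3); Q=Q[np.isfinite(Q[:,0])]
    for a,b,nm in((p[2],p[3],"fore"),(p[3],p[5],"tool"),(p[0],p[1],"upper")):
        L=np.linalg.norm(b-a); u=(b-a)/L; t=(Q-a)@u; d=np.linalg.norm(Q-a-t[:,None]*u,axis=1)
        print(n,nm,[(round(x,2),int((m:=(abs(t-x)<.02)&(d<.13)).sum()),np.percentile(d[m],[5,50,95]).round(3).tolist()) for x in np.arange(0,L,.06) if ((abs(t-x)<.02)&(d<.13)).sum()>20])
```

```text
4.125 [-0.42180567 -0.25388009 -0.32941555] [0.26098296 0.17043904 0.7287696 ]
[[-0.012  0.022  0.252]
 [-0.145 -0.05   0.741]
 [-0.144 -0.05   0.74 ]
 [ 0.261  0.17   1.069]
 [ 0.261  0.17   1.069]
 [ 0.261  0.17   0.729]]
scene fore []
scene tool []
scene upper [(np.float64(0.0), 1224, [0.058, 0.069, 0.098])]
top fore []
top tool []
top upper []
```

View pics/scene1.png

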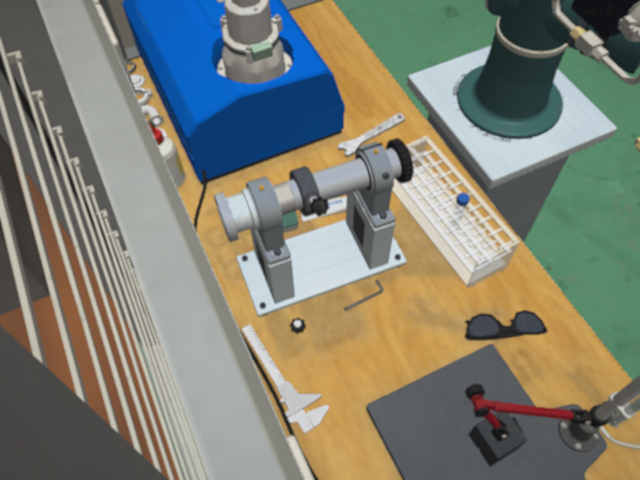

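```bash
cat >> h.py <<'E'
def gpose(s,th,tt,psi=0.,roll=-np.pi/2,r=.067,back=.019,out=0.):
    """grasp point (back behind TCP) at the knob centre (slide s, turn th, radius r); tool leaning tt about the shaft, psi along it; out = retreat"""
    u=np.sin(tt)*B+np.cos(tt)*Z; w=np.cross(A,u)   # tangential
    Rl=R.from_rotvec(psi*w); x=-Rl.apply(u); y=np.cross(x,Rl.apply(A))
    M=np.c_[x,y,np.cross(x,y)]@R.from_euler('x',roll).as_matrix()
    k=O+s*A+r*(np.sin(th)*B+np.cos(th)*Z)
    return k+x*(back-out), R.from_matrix(M).as_rotvec()
E
python3 - <<'E'
from h import *
from cell import manip,inverse_kinematics as ik
for s,th in((.0235,.96),(.056,.96),(.056,.6),(.056,.45),(.056,.15),(.056,-.15)):
    res=[]
    for tt in np.arange(-.3,1.0,.15) if th>.5 else [th]:
        for psi in np.arange(-.6,.61,.15) if th>.5 else (-.2,-.1,0,.1,.2):
            P,o=gpose(s,th,tt,psi); q=ik(P,o)
            if q is not None: c=clear(q); res.append((round(c[0],3),round(tt,2),round(psi,2),round(c[3],3),round(c[4],3)))
    print(s,th,sorted(res)[::-1][:10])
for out in(.05,.1,.15,.2): 
    q=ik(*gpose(.0235,.96,.45,0,out=out)); print(out,q.round(2),[np.round(v,3) for v in clear(q)])
E
```

```text
0.0235 0.96 [(np.float64(0.057), np.float64(-0.3), np.float64(0.6), np.float64(0.071), np.float64(0.14)), (np.float64(0.048), np.float64(0.3), np.float64(-0.15), np.float64(0.259), np.float64(0.135)), (np.float64(0.047), np.float64(0.3), np.float64(-0.3), np.float64(0.298), np.float64(0.101)), (np.float64(0.045), np.float64(0.45), np.float64(-0.3), np.float64(0.301), np.float64(0.095)), (np.float64(0.045), np.float64(0.15), np.float64(-0.15), np.float64(0.254), np.float64(0.138)), (np.float64(0.044), np.float64(0.45), np.float64(-0.15), np.float64(0.264), np.float64(0.131)), (np.float64(0.044), np.float64(0.15), np.float64(-0.3), np.float64(0.294), np.float64(0.106)), (np.float64(0.042), np.float64(0.3), np.float64(0.0), np.float64(0.214), np.float64(0.165)), (np.float64(0.042), np.float64(0.3), np.float64(-0.45), np.float64(0.328), np.float64(0.065)), (np.float64(0.041), np.float64(0.15), np.float64(-0.45), np.float64(0.326), np.float64(0.071))]
0.056 0.96 [(np.float64(0.051), np.float64(0.3), np.float64(-0.15), np.float64(0.291), np.float64(0.103)), (np.float64(0.048), np.float64(0
[... 2796 characters left out ...]
t64(0.013), -0.15, 0.2, np.float64(0.141), np.float64(0.183))]
0.05 [ 0.58  0.27  1.57 -0.35  1.58  0.69] [np.float64(0.062), array([0.325, 0.242, 0.669]), array([0.32 , 0.226, 0.609]), np.float64(0.214), np.float64(0.166)]
0.1 [ 0.6   0.28  1.48 -0.35  1.67  0.69] [np.float64(0.087), array([0.318, 0.25 , 0.693]), array([0.32 , 0.226, 0.609]), np.float64(0.203), np.float64(0.179)]
0.15 [ 0.63  0.29  1.38 -0.35  1.76  0.68] [np.float64(0.11), array([0.313, 0.258, 0.714]), array([0.32 , 0.226, 0.609]), np.float64(0.202), np.float64(0.2)]
0.2 [ 0.65  0.32  1.27 -0.35  1.85  0.67] [np.float64(0.13), array([0.295, 0.256, 0.733]), array([0.315, 0.225, 0.609]), np.float64(0.202), np.float64(0.227)]
```

Run:
```python
from h import *
from cell import manip,cams,inverse_kinematics as ik
q=ik(*gpose(.0235,.96,.3,-.1,out=.13)); print(q.round(2),[np.round(v,3) for v in clear(q)])
manip.set_joints(q)
manip.set_gripper(.05)
s=manip.state(); print(s["clock"],s["contact_force"],s["moment"],s["tool_pos"],s["gripper_width"])
c=cams.capture("top"); cv2.imwrite("pics/top2.png",c["image"]); np.savez("pics/top2.npz",**c)
p=fk2(s["joint_pos"],KIN)[0]; print(p.round(3))
Q=cloud(c).reshape(-1,3); Q=Q[np.isfinite(Q[:,0])]
a,b=p[2],p[3]; L=np.linalg.norm(b-a); u=(b-a)/L; t=(Q-a)@u; D=Q-a-t[:,None]*u; d=np.linalg.norm(D,axis=1)
side=np.cross([0,0,1],u); side/=np.linalg.norm(side); up=np.cross(u,side)
for x in np.arange(0.1,L+.08,.04):
    m=(abs(t-x)<.01)&(d<.09)&(Q[:,2]>.62)
    if m.sum()>10: print("%.2f"%x,m.sum(),"d",np.percentile(d[m],[5,50,95]).round(3),"side",np.percentile(D[m]@side,[2,98]).round(3),"up max",np.percentile(D[m]@up,98).round(3))
```

```text
[ 0.51  0.27  1.4  -0.2   1.72  0.59] [np.float64(0.107), array([0.333, 0.214, 0.718]), array([0.323, 0.206, 0.611]), np.float64(0.245), np.float64(0.177)]
6.7 [-0.05786336 -0.18890012 -0.75187437] [ 0.09711203 -0.11681989 -0.0193791 ] [0.55951467 0.26504622 0.36351895] 0.04984686470949616
[[-0.012  0.022  0.252]
 [ 0.108  0.089  0.745]
 [ 0.108  0.089  0.744]
 [ 0.6    0.363  0.687]
 [ 0.6    0.363  0.687]
 [ 0.56   0.265  0.364]]
0.22 88 d [0.051 0.051 0.051] side [-0.051 -0.044] up max 0.026
0.26 2636 d [0.05  0.051 0.052] side [-0.049  0.007] up max 0.052
0.30 4964 d [0.049 0.05  0.051] side [-0.047  0.043] up max 0.051
0.34 4616 d [0.047 0.048 0.049] side [-0.045  0.042] up max 0.049
0.38 5893 d [0.044 0.046 0.066] side [-0.058  0.059] up max 0.049
0.42 2138 d [0.041 0.054 0.064] side [-0.059  0.059] up max 0.045
0.46 1431 d [0.04  0.049 0.058] side [-0.056  0.056] up max 0.02
0.50 1329 d [0.04  0.049 0.057] side [-0.056  0.056] up max 0.02
0.54 7924 d [0.025 0.042 0.065] side [-0.061  0.058] up max 0.047
0.58 3088 d [0.037 0.05  0.068] side [-0.063  0.06 ] up max 0.052
```

View pics/top2.png

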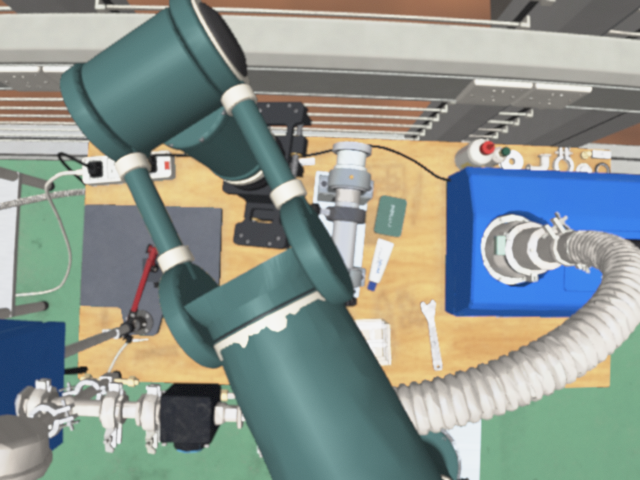

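```bash
cat >> h.py <<'E'
def gap(q):
    """surface gap forearm (tube r .052 to t=.37, then fork bars) to hose; and upper arm r .07"""
    p=fk2(q,KIN)[0]; a=p[2]; Ru=R.from_euler('z',q[0])*R.from_euler('y',q[1]+q[2])*R.from_euler('z',q[3])
    u=Ru.apply([0,0,1]); v=Ru.apply([0,1,0]); n=lambda t0,t1,off:a+np.linspace(t0,t1,50)[:,None]*u+off*v
    g=[H.query(n(.05,.34,0))[0].min()-.052, H.query(n(.34,.38,0))[0].min()-.049, min(H.query(n(.38,.566,o))[0].min() for o in(.05,-.05))-.02,
       H.query(p[0]+np.linspace(.4,1,40)[:,None]*(p[1]-p[0]))[0].min()-.07]
    return np.round(g,3)
E
python3 - <<'E'
from h import *
from cell import manip,inverse_kinematics as ik
for th in(.45,.3,.15,0,-.15):
  for psi in(-.2,-.1,0):
    for back in (.019,.012):
      q=ik(*gpose(.056,th,th,psi,back=back,r=.067)); print(th,psi,back,gap(q) if q is not None else None)
best=[]
for tt in np.arange(-.15,.7,.15):
  for psi in (-.45,-.3,-.15,0,.15,.3,.45):
    q=ik(*gpose(.0235,.96,tt,psi,back=.012))
    if q is not None: best.append((gap(q).min(),round(tt,2),psi,gap(q)))
for b in sorted(best,key=lambda b:-b[0])[:8]: print(b)
E
```

```text
0.45 -0.2 0.019 [0.002 0.072 0.106 0.112]
0.45 -0.2 0.012 [0.004 0.074 0.109 0.111]
0.45 -0.1 0.019 [0.002 0.047 0.077 0.136]
0.45 -0.1 0.012 [0.005 0.05  0.079 0.135]
0.45 0 0.019 [-0.001  0.025  0.048  0.158]
0.45 0 0.012 [0.002 0.028 0.05  0.159]
0.3 -0.2 0.019 [0.003 0.063 0.106 0.135]
0.3 -0.2 0.012 [0.006 0.066 0.108 0.135]
0.3 -0.1 0.019 [0.004 0.041 0.079 0.159]
0.3 -0.1 0.012 [0.007 0.043 0.081 0.16 ]
0.3 0 0.019 [0.002 0.02  0.053 0.182]
0.3 0 0.012 [0.005 0.023 0.056 0.183]
0.15 -0.2 0.019 [0.002 0.046 0.104 0.155]
0.15 -0.2 0.012 [0.005 0.049 0.107 0.155]
0.15 -0.1 0.019 [0.001 0.025 0.077 0.18 ]
0.15 -0.1 0.012 [0.005 0.028 0.08  0.18 ]
0.15 0 0.019 [-0.002  0.007  0.051  0.203]
0.15 0 0.012 [0.002 0.01  0.054 0.204]
0 -0.2 0.019 [-0.003  0.028  0.078  0.171]
0 -0.2 0.012 [-0.     0.03   0.08   0.171]
0 -0.1 0.019 [-0.005  0.008  0.054  0.196]
0 -0.1 0.012 [-0.002  0.011  0.056  0.197]
0 0 0.019 [-0.01  -0.006  0.032  0.219]
0 0 0.012 [-0.006 -0.002  0.034  0.221]
-0.15 -0.2 0.019 [-0.013  0.008  0.048  0.181]
-0.15 -0.2 0.012 [-0.01   0.01   0.049  0.182]
-0.15 -0.1 0.019 [-0.017 -0.009  0.024  0.206]
-0.15 -0.1 0.012 [-0.014 -0.006  0.026  0.207]
-0.15 0 0.019 [-0.023 -0.02   0.003  0.23 ]
-0.15 0 0.012 [-0.019 -0.017  0.006  0.232]
(np.float64(-0.001), np.float64(0.3), -0.15, array([-0.001,  0.033,  0.064,  0.153]))
(np.float64(-0.002), np.float64(0.3), -0.3, array([-0.002,  0.069,  0.107,  0.116]))
(np.float64(-0.003), np.float64(0.15), -0.15, array([-0.003,  0.024,  0.067,  0.172]))
(np.float64(-0.005), np.float64(0.15), -0.3, array([-0.005,  0.059,  0.108,  0.134]))
(np.float64(-0.005), np.float64(0.45), -0.3, array([-0.005,  0.074,  0.112,  0.096]))
(np.float64(-0.005), np.float64(0.45), -0.15, array([-0.005,  0.038,  0.066,  0.132]))
(np.float64(-0.007), np.float64(0.3), 0, array([-0.007,  0.001,  0.025,  0.187]))
(np.float64(-0.008), np.float64(0.15), 0, array([-0.008, -0.003,  0.031,  0.207]))
```

The top view shows the forearm (tube about 51 mm in radius, then a fork) over the hose. A tool in line with the screw at 0.96 would hit the hose. So I grip the knob with the fingertips, jaws along the shaft and the tool leaning only about 0.3.

```bash
cat >> h.py <<'E'
def meas(manip,n=4):
    f=[];m=[]
    for _ in range(n):
        s=manip.state(); f.append(s["contact_force"]); m.append(s["moment"]); manip.dwell(.02)
    return np.mean(f,0),np.mean(m,0),s
def comp(F,th):
    u=np.sin(th)*B+np.cos(th)*Z; t=np.cos(th)*B-np.sin(th)*Z
    return np.round([F@A,F@t,F@u],1)   # along shaft, tangential (+ = towards larger turn), outward
E
python3 - <<'E'
from h import *
from cell import manip,inverse_kinematics as ik
S,TH,TT,PS,BK=.0232,.95,.3,-.1,.008
for out in(.13,.06,.03,.01,0): print(out,gap(ik(*gpose(S,TH,TT,PS,back=BK,out=out))))
manip.move_pose(*gpose(S,TH,TT,PS,back=BK,out=.05))
F0,M0,s=meas(manip,8); print("base",F0,M0,s["clock"])
manip.move_linear(gpose(S,TH,TT,PS,back=BK)[0],rate=.08)
F,M,s=meas(manip); print("in",F-F0,M-M0, s["tool_pos"]-gpose(S,TH,TT,PS,back=BK)[0], s["tau"].round(1))
manip.set_gripper(0.0,30)
F,M,s=meas(manip); print("grip",comp(F-F0,TH),(M-M0).round(2),s["gripper_width"],s["clock"],s["tau"].round(1))
np.save("F0.npy",F0)
E
```

```text
0.13 [0.06  0.088 0.106 0.161]
0.06 [0.029 0.05  0.073 0.166]
0.03 [0.015 0.036 0.064 0.167]
0.01 [0.005 0.027 0.056 0.166]
0 [0.    0.023 0.052 0.165]
base [-0.00756474  0.13191387  0.4664092 ] [ 0.10440546 -0.14443622 -0.00796767] 7.2417
in [ 0.47594313  0.34395723 -0.25704899] [ 0.00093617  0.00074606 -0.01244314] [0.00033061 0.00015336 0.00048926] [ -0.1 -48.3 -34.   -0.9   1.2  -0. ]
grip [ 3.6  0.2 -0.6] [ 0.01 -0.46  0.12] 0.023617533411137998 8.6667 [  0.8 -48.9 -33.   -0.4   2.2  -0. ]
```

Run:
```python
from h import *
from cell import manip,cams
F0=np.load("F0.npy"); TH,TT,PS,BK=.95,.3,-.1,.008
for s in (.035,.046,.052,.054,.056,.058,.060,.062):
    manip.move_linear(gpose(s,TH,TT,PS,back=BK)[0],rate=.04)
    F,M,st=meas(manip); f=comp(F-F0,TH); act=(st["tool_pos"]-gpose(0,TH,TT,PS,back=BK)[0])@A
    print(s,f,"act %.4f"%act,st["clock"],st["tau"].round(1))
    if abs(f[0])>18: break
c=cams.capture("scene"); cv2.imwrite("pics/scene3.png",cv2.resize(c["image"][110:290,190:430],(720,540),interpolation=cv2.INTER_CUBIC))
```

```text
0.035 [-2.5 -1.4  2. ] act 0.0345 9.175 [ -1.3 -48.  -34.1  -1.5   0.4  -0.1]
0.046 [-2.7 -1.   3. ] act 0.0460 9.6667 [ -1.5 -48.8 -33.9  -1.6   0.4  -0.1]
0.052 [-2.  -2.   3.5] act 0.0523 10.0333 [ -1.5 -49.3 -33.5  -1.6   0.7  -0.1]
0.054 [-2.6 -1.9  3.5] act 0.0541 10.35 [ -1.9 -49.1 -33.5  -1.8   0.4  -0.1]
0.056 [-2.5 -1.7  3.6] act 0.0562 10.6667 [ -1.9 -49.1 -33.3  -1.8   0.5  -0.1]
0.058 [-4.9 -2.1  4.7] act 0.0575 10.9833 [ -2.7 -48.8 -33.8  -2.2  -0.2  -0.1]
0.06 [-9.5 -3.8  6.1] act 0.0578 11.3 [ -3.9 -47.9 -34.9  -2.9  -1.5  -0.1]
0.062 [-14.3  -4.7   6.6] act 0.0581 11.6167 [ -5.3 -46.9 -36.2  -3.7  -3.   -0.1]
```

View pics/scene3.png

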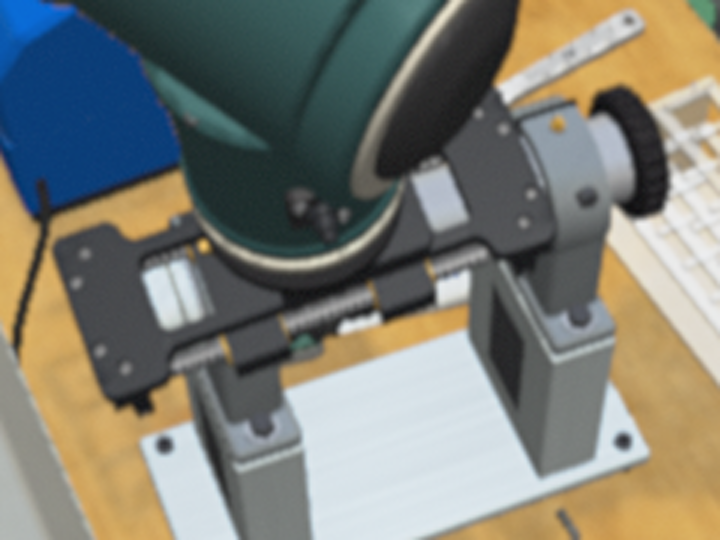

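Force builds up at 57.5 mm, so the collar is against the hard stop. The picture shows the hand on the knob with its plate clear of the blocks. Next I swing the collar and feel for the flat.

Run:
```python
from h import *
from cell import manip
F0=np.load("F0.npy"); BK=.008; S=.0580
log=[];mn=99
for th in np.r_[.95,np.arange(.90,.5,-.05),np.arange(.5,-.26,-.03)]:
    tt=min(th,.4) if th<.9 else .33; ps=-.1 if th>.5 else 0.
    manip.move_linear(*(lambda p:(p[0],.04,p[1]))(gpose(S,th,tt,ps,back=BK)))
    F,M,s=meas(manip,3); f=comp(F-F0,th)
    k=s["tool_pos"]+R.from_rotvec(s["tcp_rot"]).apply([-BK,0,0])-O; act=np.arctan2(k@B,k[2])
    log.append((th,f[1])); print("%.2f act %.3f r %.4f s %.4f"%(th,act,np.hypot(k@B,k[2]),k@A),f,(M).round(2),round(s["clock"],2),s["tau"][:3].round(1))
    mn=min(mn,f[1])
    if th<.6 and f[1]>mn+3.5: break
    if abs(f).max()>30: break
```

```text
0.95 act 0.954 r 0.0672 s 0.0575 [-5.1 -1.2  4.8] [ 0.42  0.67 -0.37] 11.97 [ -2.7 -49.6 -33.9]
0.90 act 0.928 r 0.0672 s 0.0575 [-4.   4.   4.1] [ 1.18  0.41 -0.34] 12.27 [ -4.7 -52.2 -34.7]
0.85 act 0.875 r 0.0674 s 0.0576 [-4.3  3.   4.8] [ 0.96  0.49 -0.33] 12.57 [ -4.1 -51.6 -33.9]
0.80 act 0.841 r 0.0674 s 0.0575 [-3.9  7.1  5.1] [ 1.62  0.3  -0.33] 12.87 [ -5.9 -53.5 -34.2]
0.75 act 0.795 r 0.0675 s 0.0576 [-4.2  7.9  5.6] [ 1.79  0.29 -0.36] 13.17 [ -6.4 -53.5 -34.1]
0.70 act 0.744 r 0.0676 s 0.0576 [-3.8  7.7  5.2] [ 1.78  0.36 -0.35] 13.47 [ -6.6 -52.9 -33.9]
0.65 act 0.693 r 0.0676 s 0.0576 [-4.3  7.6  6.3] [ 1.74  0.4  -0.38] 13.77 [ -6.7 -52.2 -33.6]
0.60 act 0.641 r 0.0677 s 0.0576 [-4.4  7.5  6.3] [ 1.68  0.48 -0.41] 14.07 [ -6.7 -51.5 -33.4]
```

```bash
cat > sweep.py <<'E'
from h import *
from cell import manip
F0=np.load("F0.npy"); BK=.008; S=.0578
def act(s):
    k=s["tool_pos"]+R.from_rotvec(s["tcp_rot"]).apply([-BK,0,0])-O; return np.arctan2(k@B,k[2]),np.hypot(k@B,k[2]),k@A
def sweep(ths,rise=3.,ttmax=.42):
    mn=99
    for th in ths:
        p=gpose(S,th,min(th,ttmax),-.1 if th>.5 else 0.,r=.0667,back=BK)
        manip.move_linear(p[0],.04,p[1])
        F,M,s=meas(manip,3); a=act(s); f=comp(F-F0,a[0]); mn=min(mn,f[1])
        print("%.2f act %.3f r %.4f s %.4f"%(th,*a),f,"Msh %.2f"%(M@A),round(s["clock"],2),s["tau"][:3].round(1))
        if f[1]>mn+rise or abs(f).max()>30: break
E
python3 -c "
from sweep import *
sweep(np.arange(.56,-.27,-.03))"
```

```text
0.56 act 0.599 r 0.0678 s 0.0576 [-4.4  6.8  7.9] Msh 1.63 14.37 [ -6.8 -50.6 -32.5]
0.53 act 0.569 r 0.0678 s 0.0575 [-5.   7.3  8.3] Msh 1.62 14.67 [ -7.1 -50.3 -32.4]
0.50 act 0.531 r 0.0675 s 0.0570 [-3.5  5.8  6.6] Msh 1.28 14.97 [ -5.3 -48.7 -32.6]
0.47 act 0.501 r 0.0676 s 0.0572 [-6.   6.2  7.5] Msh 1.34 15.27 [ -6.3 -47.3 -32.9]
0.44 act 0.471 r 0.0676 s 0.0573 [-5.8  6.2  7.9] Msh 1.32 15.57 [ -6.4 -46.9 -32.7]
0.41 act 0.439 r 0.0677 s 0.0573 [-6.1  6.7  8. ] Msh 1.29 15.87 [ -6.4 -46.2 -32.7]
0.38 act 0.401 r 0.0677 s 0.0574 [-6.2  4.9  8.4] Msh 1.10 16.17 [ -5.8 -45.2 -32.9]
0.35 act 0.368 r 0.0678 s 0.0574 [-7.1  4.6  8.1] Msh 0.98 16.47 [ -5.6 -44.4 -33. ]
0.32 act 0.337 r 0.0678 s 0.0574 [-5.5  3.9  8. ] Msh 0.95 16.77 [ -5.4 -43.6 -33.2]
0.29 act 0.305 r 0.0678 s 0.0574 [-6.4  4.1  8.2] Msh 0.95 17.07 [ -5.2 -42.9 -33.3]
0.26 act 0.275 r 0.0678 s 0.0574 [-6.2  4.2  7.7] Msh 0.95 17.37 [ -5.1 -42.3 -33.4]
0.23 act 0.248 r 0.0678 s 0.0574 [-6.1  5.5  7.6] Msh 1.06 17.67 [ -5.4 -41.8 -33.6]
0.20 act 0.223 r 0.0678 s 0.0574 [-6.   6.5  7.7] Msh 1.20 17.97 [ -5.8 -41.5 -33.6]
0.17 act 0.200 r 0.0677 s 0.0574 [-6.2  6.9  6.9] Msh 1.39 18.27 [ -6.5 -41.2 -33.7]
0.14 act 0.176 r 0.0677 s 0.0574 [-5.9  8.4  7.1] Msh 1.59 18.57 [ -7.  -40.9 -33.7]
```

Run:
```python
import sweep as w
from sweep import *
p=gpose(.0575,.45,.42,0,r=.0675,back=BK); manip.move_linear(p[0],.05,p[1])
F,M,s=meas(manip,3); a=act(s); print("back",np.round(a,4),comp(F-F0,a[0]))
manip.set_gripper(.04)
p=gpose(.0575,a[0],min(a[0],.43),0,r=.0675,back=BK); manip.move_linear(p[0],.05,p[1])
F0n,M0n,s=meas(manip,6); print("free",F0n-F0,M0n,s["clock"]); np.save("F0.npy",F0n); w.F0=F0n
manip.set_gripper(0,30)
F,M,s=meas(manip,3); a=act(s); print("grip",np.round(a,4),comp(F-F0n,a[0]))
def sweep2(ths):
    mn=99
    for th in ths:
        p=gpose(a[2],th,min(th,.43),0,r=a[1],back=BK); manip.move_linear(p[0],.04,p[1])
        F,M,s=meas(manip,3); b=act(s); f=comp(F-F0n,b[0]); mn=min(mn,f[1])
        print("%.3f act %.3f r %.4f s %.4f"%(th,*b),f,"Msh %.2f"%((M-M0n)@A),round(s["clock"],2))
        if f[1]>mn+3.5 or abs(f).max()>25: break
sweep2(np.arange(a[0]-.03,-.27,-.025))
```

```text
back [0.4537 0.0678 0.0574] [-5.1  0.4  6.1]
free [ 0.26484851 -0.04087667 -0.07712279] [ 0.16207182 -0.08793719  0.00536176] 19.9167
grip [0.4538 0.0676 0.0572] [-1.9  0.1  0.6]
0.424 act 0.433 r 0.0676 s 0.0572 [-0.9  3.8 -0.2] Msh 0.63 20.66
0.399 act 0.399 r 0.0676 s 0.0572 [-1.5  3.6  0.5] Msh 0.60 20.96
0.374 act 0.371 r 0.0676 s 0.0572 [-2.2  2.9  0.2] Msh 0.48 21.26
0.349 act 0.346 r 0.0676 s 0.0572 [-1.6  3.4  0.9] Msh 0.47 21.56
0.324 act 0.322 r 0.0676 s 0.0572 [-1.5  2.8  1.5] Msh 0.47 21.86
0.299 act 0.296 r 0.0676 s 0.0572 [-1.   2.5  1.5] Msh 0.41 22.16
0.274 act 0.272 r 0.0676 s 0.0572 [-2.   3.1  1.3] Msh 0.44 22.46
0.249 act 0.250 r 0.0677 s 0.0572 [-1.9  3.8  1.9] Msh 0.58 22.76
0.224 act 0.229 r 0.0676 s 0.0572 [-2.2  4.6  1.4] Msh 0.71 23.06
0.199 act 0.209 r 0.0676 s 0.0572 [-2.1  6.3  1.4] Msh 0.82 23.36
```

Run:
```python
from sweep import *
def go(th):
    p=gpose(.0572,th,min(th,.43),0,r=.0676,back=BK); manip.move_linear(p[0],.04,p[1])
    F,M,s=meas(manip,4); b=act(s); f=comp(F-F0,b[0])
    print("%.3f act %.3f r %.4f s %.4f"%(th,*b),f,"Msh %.2f"%(M@A-.165),round(s["clock"],2))
for th in (.23,.26,.29,.32,.35,.38,.42,.45): go(th)
for th in (.41,.36,.32,.29): go(th)
```

```text
0.230 act 0.218 r 0.0677 s 0.0572 [-2.6 -1.4  2.7] Msh -0.26 23.68
0.260 act 0.241 r 0.0677 s 0.0572 [-2.9 -5.1  3.1] Msh -0.73 23.99
0.290 act 0.272 r 0.0677 s 0.0573 [-3.  -5.7  3.7] Msh -0.85 24.31
0.320 act 0.300 r 0.0677 s 0.0572 [-3.  -6.3  3.2] Msh -0.97 24.62
0.350 act 0.333 r 0.0676 s 0.0573 [-2.5 -5.4  3.2] Msh -0.89 24.94
0.380 act 0.365 r 0.0677 s 0.0573 [-3.  -5.7  3. ] Msh -0.83 25.26
0.420 act 0.409 r 0.0676 s 0.0573 [-2.8 -5.2  3.3] Msh -0.81 25.57
0.450 act 0.432 r 0.0676 s 0.0572 [-3.  -6.   3.3] Msh -0.96 25.89
0.410 act 0.417 r 0.0676 s 0.0572 [-2.4 -0.1  3.2] Msh 0.03 26.21
0.360 act 0.366 r 0.0676 s 0.0572 [-2.1  2.   2.6] Msh 0.25 26.52
0.320 act 0.324 r 0.0676 s 0.0572 [-1.8  2.3  2.2] Msh 0.34 26.84
0.290 act 0.292 r 0.0676 s 0.0572 [-1.6  3.1  2.5] Msh 0.40 27.16
```

```bash
cat > tang.py <<'E'
from sweep import *
ROLL=-np.pi
def go(th,r=.0676,dr=0.,s=.0572,F0=None,rate=.04,pr=True):
    p=gpose(s,th,th,0,roll=ROLL+dr,r=r,back=BK); manip.move_linear(p[0],rate,p[1])
    F,M,st=meas(manip,3); b=act(st); f=comp(F-F0,b[0]); x=R.from_rotvec(st["tcp_rot"]).apply([1,0,0])
    if pr: print("%.3f act %.3f r %.4f s %.4f"%(th,*b),f,"Msh %.2f Mx %.3f"%(M@A,M@x),round(st["clock"],2))
    return f,b,M@x,st
E
python3 - <<'E'
from tang import *
manip.set_gripper(.05)
p=gpose(.0572,.35,.35,0,roll=ROLL,r=.0676,back=BK); manip.move_linear(p[0],.05,p[1]); 
F0,M0,s=meas(manip,6); print(s["clock"],s["joint_pos"].round(2),gap(s["joint_pos"])); np.save("F0.npy",F0)
manip.set_gripper(0,55); print(manip.state()["gripper_width"])
mn=99
for th in np.r_[.35,.40,.37,np.arange(.345,.1,-.025)]:
    f,b,mx,_=go(th,F0=F0)
    if th<.37:
        mn=min(mn,f[1])
        if f[1]>mn+4: break
E
```

```text
29.5417 [ 0.45  0.23  1.61 -0.3   1.48 -0.99] [0.008 0.027 0.055 0.175]
0.023138063388108254
0.350 act 0.347 r 0.0676 s 0.0572 [-0.6 -2.  -0. ] Msh -0.06 Mx 0.032 30.38
0.400 act 0.398 r 0.0676 s 0.0572 [-0.7 -3.3  0.3] Msh -0.35 Mx 0.035 30.68
0.370 act 0.371 r 0.0676 s 0.0572 [-0.3 -0.6 -0. ] Msh 0.02 Mx 0.019 30.98
0.345 act 0.345 r 0.0676 s 0.0572 [-0.2 -0.5  0.3] Msh 0.05 Mx 0.013 31.27
0.320 act 0.321 r 0.0676 s 0.0572 [-0.2 -0.6  0.1] Msh 0.07 Mx 0.018 31.57
0.295 act 0.296 r 0.0676 s 0.0572 [-0.1  0.8  0.1] Msh 0.20 Mx 0.007 31.88
0.270 act 0.273 r 0.0676 s 0.0572 [-0.1  2.   0.5] Msh 0.34 Mx -0.016 32.17
0.245 act 0.250 r 0.0676 s 0.0572 [-0.2  3.9  0.7] Msh 0.50 Mx 0.001 32.48
```

Gripping across the shaft gives a clean signal: drag is about 0 N down to 0.32, then climbs by 4.5 N by 0.25. So square is at about 0.315. I'll go there and turn the screw, checking torque near 0.8 rad.

Run:
```python
from tang import *
F0=np.load("F0.npy"); TH=.315
go(.34,F0=F0); f,b,mx0,_=go(TH,F0=F0)
r0=.0676; base=[]
for d in (.2,.4,.6,.72,.82,.92,1.05,1.25,1.5,1.75,2.0,2.2):
    print("%.2f"%d,end=" "); f,b,mx,st=go(TH,r=r0-.00159*d,dr=d,F0=F0,rate=.006)
    t=mx-mx0
    if d<.65: base.append(abs(t))
    elif abs(t)>max(base)+.05: print("torque rise, stop"); break
print(st["joint_pos"].round(2),st["gripper_width"],gap(st["joint_pos"]))
```

```text
0.340 act 0.337 r 0.0676 s 0.0572 [-0.5 -1.4  1.6] Msh -0.02 Mx 0.077 32.82
0.315 act 0.311 r 0.0676 s 0.0572 [-0.2  1.2  1.2] Msh 0.32 Mx 0.003 33.12
0.20 0.315 act 0.313 r 0.0673 s 0.0572 [-0.8 -0.1  1.2] Msh 0.16 Mx 0.049 33.52
0.40 0.315 act 0.312 r 0.0670 s 0.0572 [-1.1 -1.   1.2] Msh 0.07 Mx 0.055 33.92
0.60 0.315 act 0.312 r 0.0667 s 0.0572 [-1.3 -0.5  1.5] Msh -0.04 Mx 0.040 34.32
0.72 0.315 act 0.313 r 0.0665 s 0.0572 [-0.6 -1.8  1.7] Msh -0.14 Mx 0.052 34.63
0.82 0.315 act 0.313 r 0.0664 s 0.0572 [-1.2 -2.2  2.4] Msh -0.18 Mx -0.019 34.93
0.92 0.315 act 0.313 r 0.0662 s 0.0572 [-1.5 -1.4  2. ] Msh -0.23 Mx 0.008 35.23
1.05 0.315 act 0.313 r 0.0660 s 0.0572 [-1.8 -2.3  2.5] Msh -0.27 Mx 0.021 35.57
1.25 0.315 act 0.313 r 0.0657 s 0.0572 [-1.8 -2.5  2.9] Msh -0.35 Mx 0.031 35.97
1.50 0.315 act 0.313 r 0.0653 s 0.0572 [-2.  -3.4  3.4] Msh -0.40 Mx 0.008 36.42
1.75 0.315 act 0.313 r 0.0649 s 0.0572 [-2.4 -4.   2.8] Msh -0.43 Mx -0.012 36.87
2.00 0.315 act 0.313 r 0.0646 s 0.0572 [-2.5 -3.6  4.3] Msh -0.48 Mx -0.061 37.32
2.20 0.315 act 0.313 r 0.0645 s 0.0572 [-3.  -3.6  5. ] Msh -0.53 Mx -0.052 37.72
[ 0.43  0.22  1.63 -0.28  1.46  1.18] 0.023072736101113284 [0.006 0.025 0.056 0.18 ]
```

Run:
```python
from tang import *
from cell import cams
def raw(tag):
    s=manip.state(); x=R.from_rotvec(s["tcp_rot"]).apply([1,0,0]); ref=R.from_rotvec(gpose(.0572,.315,.315,0,roll=ROLL)[1])
    print(tag,"Mx %.3f tau6 %.3f j6 %.4f w %.4f roll %.4f vel %.3f"%(s["moment"]@x,s["tau"][5],s["joint_pos"][5],s["gripper_width"],(ref.inv()*R.from_rotvec(s["tcp_rot"])).as_rotvec()[0],s["joint_velocities"][5]),s["clock"])
raw("now")
for d in(2.25,2.3):
    p=gpose(.0572,.315,.315,0,roll=ROLL+d,r=.0676-.00159*d,back=BK); manip.move_linear(p[0],.006,p[1]); raw(d); manip.dwell(.02); raw(d)
c=cams.capture("scene"); cv2.imwrite("pics/scene4.png",cv2.resize(c["image"][140:260,230:390],(800,600),interpolation=cv2.INTER_CUBIC))
```

```text
now Mx -0.031 tau6 0.077 j6 1.1844 w 0.0232 roll 2.1979 vel 0.001 37.7333
2.25 Mx -0.101 tau6 0.245 j6 1.2343 w 0.0230 roll 2.2477 vel -0.006 37.9833
2.25 Mx -0.115 tau6 0.219 j6 1.2342 w 0.0232 roll 2.2477 vel -0.002 38.0
2.3 Mx -0.134 tau6 0.244 j6 1.2843 w 0.0227 roll 2.2978 vel -0.003 38.25
2.3 Mx -0.154 tau6 0.218 j6 1.2842 w 0.0230 roll 2.2977 vel -0.003 38.2667
```

View pics/scene4.png

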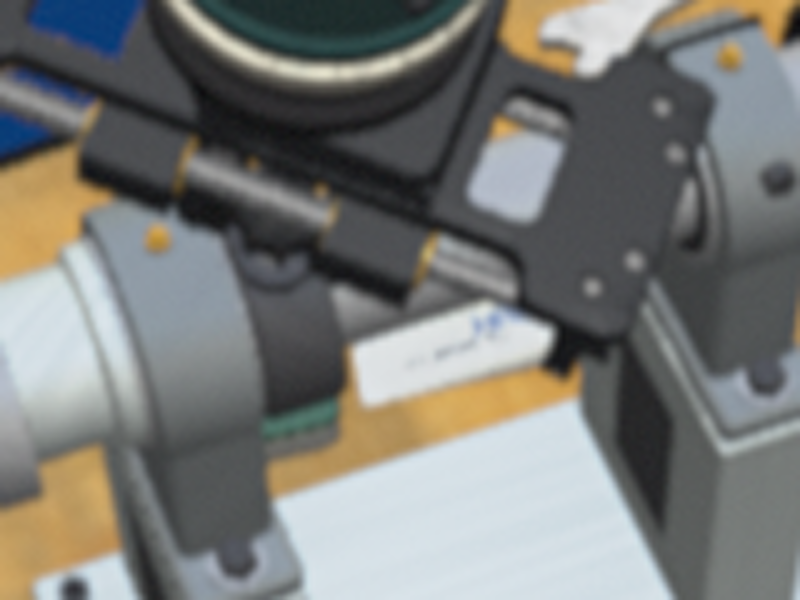

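The picture shows the collar flush against the flange-end block with the hand over the knob. The wrist joint torque reads 0.24 N m, a free-running thread, so the nose is on the flat. I'll tighten on while watching tau6.

Run:
```python
from tang import *
F0=np.load("F0.npy")
for d in(2.4,2.5,2.6,2.7,2.8,2.9,3.0,3.1):
    p=gpose(.0572,.315,.315,0,roll=ROLL+d,r=.0676-.00159*d,back=BK); manip.move_linear(p[0],.006,p[1])
    s=manip.state(); x=R.from_rotvec(s["tcp_rot"]).apply([1,0,0]); b=act(s)
    print(d,"Mx %.3f tau6 %.3f j6 %.3f w %.4f th %.3f r %.4f"%(s["moment"]@x,s["tau"][5],s["joint_pos"][5],s["gripper_width"],b[0],b[1]),comp(s["contact_force"]-F0,b[0]),s["clock"])
    if abs(s["tau"][5])>.5: break
```

```text
2.4 Mx -0.122 tau6 0.221 j6 1.385 w 0.0230 th 0.313 r 0.0645 [-2.6 -4.1  5.7] 38.5667
2.5 Mx -0.076 tau6 0.235 j6 1.485 w 0.0231 th 0.313 r 0.0644 [-4.  -3.2  7.2] 38.8167
2.6 Mx -0.156 tau6 0.246 j6 1.585 w 0.0230 th 0.313 r 0.0643 [-2.9 -3.2  6.5] 39.0667
2.7 Mx -0.145 tau6 0.254 j6 1.685 w 0.0233 th 0.312 r 0.0643 [-4.5 -3.4  6.9] 39.3167
2.8 Mx -0.146 tau6 0.266 j6 1.785 w 0.0231 th 0.313 r 0.0643 [-3.7 -3.9  6.7] 39.5667
2.9 Mx -0.176 tau6 0.275 j6 1.885 w 0.0232 th 0.313 r 0.0642 [-4.2 -4.3  7.2] 39.8167
3.0 Mx -0.154 tau6 0.285 j6 1.985 w 0.0230 th 0.313 r 0.0642 [-3.1 -3.6  7.7] 40.0667
3.1 Mx -0.078 tau6 0.295 j6 2.085 w 0.0230 th 0.313 r 0.0641 [-4.3 -3.6  9.4] 40.3167
```

Run:
```python
from tang import *
from cell import cams
d=3.2; p=gpose(.0572,.315,.315,0,roll=ROLL+d,r=.0676-.00159*d,back=BK); manip.move_linear(p[0],.006,p[1])
s=manip.state(); print(s["tau"][5],s["joint_pos"][5],s["gripper_width"])
manip.set_gripper(.05)
k=lambda o:gpose(.0572,.315,.315,0,roll=ROLL+d,r=.0676-.00159*d,back=BK,out=o)[0]
manip.move_linear(k(.06),.1); manip.move_linear(k(.15),.2)
q=manip.state()["joint_pos"].copy(); q2=[q[0],-.3,1.25,0,2.19,q[5]]
manip.set_joints(q2)
s=manip.state(); print(s["clock"],s["contact_force"],s["tool_pos"])
for n in("scene","top"):
    c=cams.capture(n); np.savez(f"pics/{n}5.npz",**c)
    if n=="scene": cv2.imwrite("pics/scene5.png",cv2.resize(c["image"][120:330,200:440],(720,630))[:600])
    Q=cloud(c).reshape(-1,3); Q=Q[np.isfinite(Q[:,0])]; D=Q-O; s_,l,h=D@A,D@B,D[:,2]; rr=np.hypot(l,h)
    m=(rr>.05)&(rr<.075)&(abs(s_-.05)<.03)&(h>.02)&(h<.1); K=np.c_[s_,l,h][m]
    for t in(.25,.315,.38):
        u=np.array([0,np.sin(t),np.cos(t)]);w=np.array([0,np.cos(t),-np.sin(t)])
        print(n,m.sum(),t,"r",np.percentile(K@u,[2,50,98]).round(4),"w",np.percentile(K@w,[2,98]).round(4),"s",np.percentile(K[:,0],[2,98]).round(4))
```

```text
0.2988639660179615 2.184610145460728 0.022720929732616923
44.15 [ 0.68730299  0.45614858 -0.68271514] [0.26302983 0.1696819  0.7271041 ]
scene 284 0.25 r [0.0606 0.0694 0.0722] w [-0.0058  0.0163] s [0.044  0.0668]
scene 284 0.315 r [0.0604 0.0696 0.0724] w [-0.0103  0.0121] s [0.044  0.0668]
scene 284 0.38 r [0.0606 0.0694 0.0725] w [-0.0147  0.0077] s [0.044  0.0668]
top 167 0.25 r [0.0627 0.069  0.0719] w [-0.006   0.0145] s [0.0459 0.0674]
top 167 0.315 r [0.0623 0.0692 0.072 ] w [-0.0103  0.01  ] s [0.0459 0.0674]
top 167 0.38 r [0.0618 0.0691 0.0717] w [-0.0145  0.0055] s [0.0459 0.0674]
```

View pics/scene5.png

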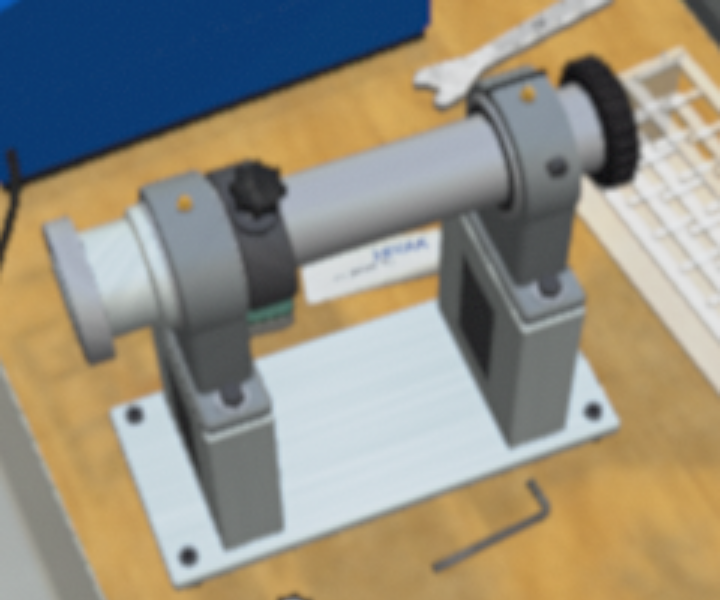

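Run:
```python
from h import *
from scipy.optimize import least_squares
for n,tag,sc in(("scene","0",.0235),("top","0",.0235),("scene","5",.056),("top","5",.056)):
    Q=cloud(dict(np.load(f"pics/{n}{tag}.npz"))).reshape(-1,3); Q=Q[np.isfinite(Q[:,0])]; D=Q-O; s,l,h=D@A,D@B,D[:,2]
    rr=np.hypot(l,h)
    m=(abs(rr-.035)<.004)&(abs(s-sc)<.009)&(h>-.015)
    r=least_squares(lambda p:np.hypot(l[m]-p[0],h[m]-p[1])-.035,[0,0],loss='soft_l1',f_scale=.001); dl,dh=r.x
    l,h=l-dl,h-dh; rr=np.hypot(l,h); k=(rr>.055)&(rr<.082)&(abs(s-sc)<.02)&(h>.0)
    K=np.c_[s,l,h][k]
    # fit disc: axis angle t, top-face radius
    best=None
    for t in np.arange(.1,1.1,.01):
        u=np.array([0,np.sin(t),np.cos(t)]); w=np.array([0,np.cos(t),-np.sin(t)])
        a=K@u; top=a>np.percentile(a,98)-.004
        wc=np.percentile((K@w)[top],[3,97]).mean()
        if best is None or abs(wc)<best[0]: best=(abs(wc),t,np.median(a[top]),np.percentile(a,[2,98]),np.std(a[top]))
    print(n,tag,"axis off",r.x.round(4),m.sum(),"knob n",k.sum(),"t %.2f top %.4f std %.4f"%(best[1],best[2],best[4]),best[3].round(4))
```

```text
scene 0 axis off [0.     0.0006] 408 knob n 272 t 0.97 top 0.0732 std 0.0011 [0.0639 0.0755]
top 0 axis off [ 0.0009 -0.0003] 349 knob n 163 t 0.95 top 0.0719 std 0.0010 [0.056  0.0737]
scene 5 axis off [-0.0004  0.0006] 390 knob n 284 t 0.33 top 0.0695 std 0.0011 [0.0599 0.0719]
top 5 axis off [ 0.     -0.0005] 253 knob n 167 t 0.32 top 0.0701 std 0.0010 [0.0627 0.0724]
```

The stand picture shows the collar flush and the knob near-upright. But the knob face measures about 70 mm from the axis in both cameras, against 68 mm expected, and the tool stopped moving inwards at about 2.1 rad. The knob may have slipped in the fingers, so I'll regrip it and check the torque with a small turn.

```bash
cat > scr.py <<'E'
from sweep import *
BK=.012
def sp(d,r,out=0.): return gpose(.0572,.315,.315,0,roll=-np.pi+.2+d,r=r,back=BK,out=out)
def turn(d,r,F0):
    p=sp(d,r); manip.move_linear(p[0],.006,p[1]); s=manip.state()
    k=s["tool_pos"]+R.from_rotvec(s["tcp_rot"]).apply([-BK,0,0])-O
    print("%.2f tau6 %.3f w %.4f th %.3f r %.4f"%(d,s["tau"][5],s["gripper_width"],np.arctan2(k@B,k[2]),np.hypot(k@B,k[2])),comp(s["contact_force"]-F0,.315),round(s["clock"],2)); return s
E
python3 - <<'E'
from scr import *
manip.move_pose(*sp(0,.0638,.12)); 
manip.move_linear(sp(0,.0638)[0],.1)
F0,M0,s=meas(manip,4); np.save("F0.npy",F0); print(s["clock"],s["tau"][5],s["joint_pos"][5],gap(s["joint_pos"]))
manip.set_gripper(0,60)
for i,d in enumerate((.0,.04,.08,.12,.16,.2)): turn(d,.0638-.00159*d,F0)
E
```

```text
48.1833 -0.024257096811197698 -0.8130120534640922 [0.005 0.024 0.055 0.18 ]
0.00 tau6 0.053 w 0.0231 th 0.313 r 0.0640 [-0.4 -2.1  2.1] 48.99
0.04 tau6 0.310 w 0.0229 th 0.312 r 0.0640 [-0.2 -2.4  2.2] 49.24
0.08 tau6 0.317 w 0.0234 th 0.312 r 0.0639 [-0.7 -2.7  3.3] 49.49
0.12 tau6 0.320 w 0.0228 th 0.313 r 0.0639 [ 0.1 -2.6  4.1] 49.74
0.16 tau6 0.323 w 0.0232 th 0.313 r 0.0639 [-1.  -3.2  4.8] 49.99
0.20 tau6 0.310 w 0.0229 th 0.313 r 0.0639 [-1.  -2.5  4.8] 50.24
```

Resistance is 0.31 N m from the first few degrees, against a running torque of 0.22, so the screw is tight. The knob face stopped at 2.3 rad × 1.59 mm, which fits the nose seated solid on the flat. I'll release, retreat, check once and hand in.

Run:
```python
from scr import *
from cell import cams,order
manip.set_gripper(.05)
manip.move_linear(sp(.2,.0638,.06)[0],.1); manip.move_linear(sp(.2,.0638,.14)[0],.2)
q=manip.state()["joint_pos"].copy(); manip.set_joints([q[0],-.3,1.25,0,2.19,q[5]])
s=manip.state(); print(s["clock"],s["contact_force"].round(2))
P0=cloud(dict(np.load("pics/scene0.npz")))
c=cams.capture("scene"); P=cloud(c); cv2.imwrite("pics/scene6.png",c["image"])
Q=P.reshape(-1,3); Q=Q[np.isfinite(Q[:,0])]; D=Q-O; sx,l,h=D@A,D@B,D[:,2]; rr=np.hypot(l,h)
m=(rr>.065)&(rr<.075)&(abs(sx-.055)<.02)&(h>.02); print("knob th %.3f s %.4f"%(np.median(np.arctan2(l[m],h[m])),np.percentile(sx[m],[3,97]).mean()))
m=(rr>.033)&(rr<.037)&(h>.0)&(sx>.03)&(sx<.068); print("collar s range",np.percentile(sx[m],[2,98]).round(4))
d=cv2.absdiff(c["image"],np.load("pics/scene0.npz")["image"]).max(2)[230:,200:540]; print("table change px",(d>60).sum())
order.close_job()
```

```text
53.8 [-0.55 -0.   -0.16]
knob th 0.330 s 0.0553
collar s range [0.0439 0.0672]
table change px 0
the job is handed in; nothing more can be done
```

The collar is flush against the flange-end bearing, turned square onto the flat, and its locking screw is tight. I handed the job in at 53.8 s with the robot clear of everything.

- **Slide:** the collar met the hard stop with a clear force rise. The final depth check has it at 44–67 mm along the shaft, and the bearing face is at 68 mm.
- **Finding the flat:** I gripped the knob with a less tilted tool, because the forearm would have hit the hose with the tool in line with the screw at the starting angle. My first sweeps put the square spot at about 0.27–0.29 rad. A cleaner sweep with the jaws across the shaft showed about 0 N drag down to 0.32 rad and then a 4.5 N rise, so I used 0.315 rad. The last camera check reads 0.33 rad.
- **Tightening:** the torque stayed at or near running level past the 0.8 rad danger point and up to about 2.4 rad. It then climbed from about 0.22 to 0.30 N m by 3.2 rad of tool turn. A second grip met about 0.31 N m straight away, roughly 0.1 N m above running, so the screw is firmly tight.
- **Check that disagreed:** the knob stands about 70 mm from the axis, not the 68 mm that 3.2 rad of advance would give. Either the nose went solid at about 2.3 rad as described, or the fingers slipped slightly near the end. The final screw angle, my estimate being 3.1–3.35 rad, is inferred from torque and not measured directly.
- **Surroundings:** the part of the bench round the stand that I compared looks unchanged in the before and after pictures; I did not check the whole table. The forearm passed only a few millimetres above the hose by my model, and I saw no sign of contact.

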